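Index a rotary test fixture to the open unit, relock its plunger and latch the probe head

ROBOT

A 6-joint arm with a two-finger parallel gripper is mounted at the origin on the work surface. World frame = base frame: x ahead of the robot, y to its left, z up, the work surface at z = 0. Lengths are in m, angles in degrees, forces in N, time in s.
With the tool pointing down it reaches from about 0.3 to 0.75 m from the base axis. Payload 8.5 kg.
Tool frame: the origin (TCP) lies between the finger pads; the fingertips stand 14 mm ahead of it and the grasp point (between the pads) lies 5 mm behind it; x points along the fingers, z is the direction in which the jaws open and shut, and the axes are right-handed (so a half turn about x gives the same grasp; the last joint's range is limited). The gripper opens to 85 mm and grips with 20 to 120 N. Pads are 22 mm wide; open, the fingers measure 114 mm over their backs; the gripper's body (76 mm by 85 mm) begins 54 mm behind the grasp point. The pads swing forward as they close: fully open they stand 13 mm farther back than shut.
Start: joints at [62.951, 21.807, 74.336, -0, 83.858, -12.336], TCP at [0.14, 0.532, 0.245] pointing down, gripper open.
Joint ranges: [-178.18, 178.18], [-50.72, 133.34], [12.68, 142.11], [-81.47, 261.47], [9.98, 163.14], [-165.26, 165.26]. Speed limits (degrees/s): [136.94, 136.94, 180, 180, 180, 180].

INTERFACE

Orientations are given as a 3x3 rotation matrix whose columns are the frame's x, y, z axes.
In Python, from rig import env gives the robot as it stands.
- The arm moves only by the shell command python3 -m jog 'ROWS' [FORCE]. ROWS is JSON, a list of rows, each a list of 5 numbers: the opening, from -1 (shut) to 1 (fully open), so that 0 is half open, then the shift along the tool's x, y, z in m, then the turn about the tool's x in rad. In form: [[claw, dx, dy, dz, yaw], ...]. A call has 1 to 20 rows; each row is the pose to reach, as a shift and turn from the pose commanded when the call began, along the tool's axes at that moment; what a row does not reach only later rows make up. A row lasts 1/10 s, in which the tool goes at most 50 mm and 8.59 degrees, less where a joint would pass 70% of its speed; a pose out of reach is approached as far as the arm can. A call with a gripper value outside its range is refused whole. The fingers move at their own pace and stop on an object; FORCE is the grip in N (left out, the last holds). Time passes only in rows, so rows that repeat a pose let the fingers close. It gives the time, the measured TCP pose, the force and the opening at its end, in the units of the state.
- env.observe(): the state, without advancing time (a new reading comes with each control period).
- env.get_image(name): name is "scene" or "side" or "wrist"; returns the picture (400x640x3 uint8, red, green, blue); there is no depth.
- env.camera_model(name): a dict with "fx", "fy", "cx", "cy" (pixels), "k1" (the pictures are not rectified: a ray, as slopes to the right and down, at radius r is drawn at 1 + k1 r^2 times it, then the intrinsics apply), "origin" and "orientation" of the camera in the world. Camera axes: x right, y up, looking along -z (the intrinsics and any distortion apply to the point x, -y, -z); pixel columns grow to the right and rows downward; lengths in m; the calibration is good to about 2 mm. A picture is of the moment at which its call begins: read the wrist's pose just before it. camera_model takes no time and is no camera call; for the wrist camera it gives the pose at the moment of the call.
- env.close_job(): hands the job in, once; it reports no verdict.
The state is a dict: "time_s": time; "q": joint angles; "qvel": joint speeds; "joint_efforts": joint torques, N m; "position": TCP position; "tool_rot": TCP orientation; "ft_force": force on the tool from outside, world axes, zero at the start; "wrist_torque": the same for the moment, N m; "grip_width": finger opening in m.
Only numpy, scipy, OpenCV 4.12 (cv2) and the standard library are available. Lean on these libraries where they do the work, as an engineer would, in place of code of your own. Each camera call takes 0.05 s, during which the arm holds its last target.

TASK

On the rotary test fixture, bring the one unit without a lid (bare green board showing) under the probe head: pull the red T-handled index plunger out and twist it so that it stays out by itself, turn the dial by its upright hand pins, then twist the plunger back and make sure its pin drops fully home in the dial. Only once the dial is locked, press the ball handle of the probe arm down until its detent holds it, and let go. Keep your fingers off the bare board, leave all the units sitting in their nests, and do not disturb the things lying around the fixture.

Things in the scene. Friction and masses are not known exactly. Their poses are not given: they have to be found in the camera images.
- fixture: Rotary test fixture fixed to the table; grey base plate 300 x 310 mm. Origin: on the table, on the dial's vertical axis; z up. Its -x side faces the robot (within 0.3 rad), the plunger stands on its -y side. At the start the dial is locked with an empty nest at the work place, and the open unit sits 60 or 120 degrees from there, to either side.
- dial: Aluminium disc, top face 58 mm above the table, flat to radius 78 mm, then bevelled 35 degrees out to 102 mm. Origin on its axis, 36 mm above the table, z up. Nests at 0, 60, 120.. degrees from its own x axis, radius 55 mm; an index bush in the bevel at 30, 90.. degrees. At the start its axes agree with the fixture's. With the pin out it turns both ways, friction 0.15 N m.
- pin4 (a point): Top centre of the upright hand pin at 270 degrees of the dial's frame, 108 mm above the table; turns with the dial. Six such steel pins, 10 mm thick, 50 mm tall, stand on the dial at radius 66 mm, at 30, 90, 150.. degrees, midway between the nests.
- work_place (a point): Point on the dial's top face under the probe head, where the centre of the open unit's underside has to come: radius 55 mm from the dial's axis, at +60 degrees from the fixture's x axis, 58 mm above the table.
- grip_center (a point): Centre of the plunger's red T-grip. z: along the pin, outwards (the way to pull), leaning 35 degrees from vertical towards the fixture's -y; x: length of the bar (38 mm); y: its thickness (13 mm, grip across this); bar 16 mm high. Pin home: 130 mm from the dial's axis (at 270 degrees), 107 mm above the table. Under the bar a 10 mm stem runs 19 mm to the sleeve, leaving room for fingertips.
- plunger (a joint): Travel of the plunger, m: 0 = pin home, 6 mm deep in a bush; 0.006 = pin riding on the bevel between bushes (the dial then needs 0.2 N m to turn); 0.009 = resting on its cam, clear of the dial; 0.014 = end. Spring 6 N (home) to 10 N. The flat 8 mm pin has no lead-in: it drops only with the dial within 1.2 degrees of a station, also while it turns slowly, and then blocks it.
- grip (a joint): Twist of the T-grip about its z, rad (anticlockwise seen from outside). 0 to 0.3: in the sleeve's slots, the pin is free to go in and out. To twist further, pull out at least 0.011 m. From 1.3 to the end stop at 1.40 it may be let go and rests on the cam behind a 1.4 mm ridge; to twist back, pull 2 mm or more again.
- probe_arm (a joint): Angle of the probe arm, rad: 0 = raised (0.55 rad above level), grows as it is pressed down; 0.55 = level, held by the detent; hard stop at 0.56. A light spring lifts it (1 to 2 N at the ball); between 0.50 and 0.53 the detent takes about 10 N at the ball, then snaps and holds. Let go before the snap, it rises again.
- probe_ball (a point): Centre of the black ball handle, 30 mm in diameter, at the free end of the probe arm; it swings in an upright plane about point probe_pivot at radius 252 mm and may be pressed from above all the way. When held down, its centre is level with the pivot.
- probe_pivot (a point): Centre of the probe arm's hinge axis, 100 mm above the table, fixed.
- open_unit: The unit to be tested: black round housing 38 mm in diameter, 10 mm high, with a bare green circuit board on top (parts to 13 mm). Origin: centre of its underside. It lies loose in a nest of the dial, between three 8 mm high dowels, and rides with the dial.
- lidded_a: A finished unit: grey round housing with a white lid, 38 mm in diameter, 13 mm high, loose in another nest. Origin: centre of its underside.
- lidded_b: A finished unit: grey round housing with a white lid, 38 mm in diameter, 13 mm high, loose in another nest. Origin: centre of its underside.
- lidded_c: A finished unit: grey round housing with a white lid, 38 mm in diameter, 13 mm high, loose in another nest. Origin: centre of its underside.
- solder_reel: White reel, 52 mm in diameter, 38 mm high, standing beside the fixture; origin under its centre. Bystander.
- screwdriver: Orange-handled screwdriver, 170 mm long, lying along its x beside the fixture. Bystander.
- flux_jar: Small jar with black cap, 44 mm in diameter, 55 mm high, standing beside the fixture; origin under its centre. Bystander.
- marker: White and blue marker pen, 140 mm long, 14 mm thick, lying along its x beside the fixture. Bystander.
- side_cutters: Red-handled side cutters, 115 mm long, lying along their x beside the fixture. Bystander.
- bin_near: Open blue bin, 150 x 100 x 75 mm, with green connectors in it, to the right of the fixture; origin under its centre. Bystander.
Things that resemble listed ones, but are neither listed nor needed, are in the scene too. Leave any orange or pink look-alike of the lidded_a alone.

How it is judged (in metres and radians):
On the way, in this order (a step that is already met when the one before it is completed fails the run):
1. the plunger has been pulled out and twisted and stays out by itself, untouched (value of joint plunger above 0.0075 m and value of joint grip above 0.6 rad and contact force between the fingers and plunger below 0.3 N), for 0.3 s.
2. the open unit is at the work place, the plunger twisted back and its pin fully home (value of joint plunger below 0.002 m and value of joint grip below 0.4 rad and horizontal distance between open_unit and work_place below 0.006 m), for 0.2 s.
3. the probe arm is down and its detent holds it, untouched (value of joint probe_arm above 0.535 rad and contact force between the fingers and probe_arm below 0.3 N), for 0.3 s.
At the end, for the whole second after the job is handed in: The open unit lies within 6 mm of the work place under the probe head, the plunger is twisted back (grip under 0.4 rad) with its pin home (under 2 mm), the probe arm is down and held by its detent (over 0.535 rad), all four units still lie flat in their nests, and everything is at rest and let go (all of step 2 and value of joint probe_arm above 0.535 rad and not (horizontal distance between open_unit and fixture above 0.066 m or angle between open_unit's own z axis and vertical above 0.3 rad) and not (horizontal distance between lidded_a and fixture above 0.066 m or angle between lidded_a's own z axis and vertical above 0.3 rad) and not (horizontal distance between lidded_b and fixture above 0.066 m or angle between lidded_b's own z axis and vertical above 0.3 rad) and not (horizontal distance between lidded_c and fixture above 0.066 m or angle between lidded_c's own z axis and vertical above 0.3 rad) and velocity of joint probe_arm below 0.05 rad/s); the robot touches nothing.
It fails at once if the probe arm is pressed down (past 0.3 rad) while the pin is not home (value of joint probe_arm above 0.3 rad and value of joint plunger above 0.003 m).
It fails at once if the fingers press on the bare board's unit (over 3 N) (contact force between the fingers and open_unit above 3 N).
It fails at once if a unit is knocked out of its nest ((horizontal distance between open_unit and fixture above 0.066 m or angle between open_unit's own z axis and vertical above 0.3 rad) or (horizontal distance between lidded_a and fixture above 0.066 m or angle between lidded_a's own z axis and vertical above 0.3 rad) or (horizontal distance between lidded_b and fixture above 0.066 m or angle between lidded_b's own z axis and vertical above 0.3 rad) or (horizontal distance between lidded_c and fixture above 0.066 m or angle between lidded_c's own z axis and vertical above 0.3 rad)).
It fails at once if a bystander is moved by more than 25 mm (distance of any of solder_reel, screwdriver, flux_jar, marker, side_cutters, bin_near from where it was at the start of the episode above 0.025 m).
It also fails if it takes over 72 s, if anything falls off the work surface, if the arm or the gripper's body presses on something with over 40 N, if the wrist force passes 120 N, or if a joint passes its speed limit or range.

## Working session

There is one attempt and no reset: what is moved stays moved. The work goes in short steps, Python scripts to look and compute and a shell command to move; the robot and the scene stay as the last step left them, time stands still between calls to the robot, and variables do not carry over. Pictures are saved under pics/ and viewed, and the job is handed in when it is done.

```bash
ls; mkdir -p pics
python3 - <<'E'
from rig import env
import cv2
s=env.observe();print(s)
for n in("scene","side","wrist"):
    print(n,env.camera_model(n))
    cv2.imwrite(f"pics/{n}0.png",env.get_image(n)[:,:,::-1])
E
```

```text
pics
{'time_s': 0.0, 'q': array([ 6.29510762e+01,  2.18430132e+01,  7.43864001e+01, -1.00178066e-03,
        8.38567550e+01, -1.23330374e+01]), 'qvel': array([ 0.07496617,  0.00503097, -0.02442623, -0.03081374, -0.02420045,
        0.02427846]), 'joint_efforts': array([-3.58267698e-04, -4.48465598e+01, -2.31273615e+01, -2.35957123e-04,
        4.76527741e-03,  6.59501307e-07]), 'position': array([0.13956744, 0.53171304, 0.2446831 ]), 'tool_rot': array([[-6.68427173e-04, -9.67197733e-01,  2.54023815e-01],
       [-1.34732503e-03,  2.54024512e-01,  9.67196842e-01],
       [-9.99998869e-01,  3.04248008e-04, -1.47292660e-03]]), 'ft_force': array([-0.06094452,  0.35874634,  0.28877141]), 'wrist_torque': array([ 0.01048483,  0.00627995, -0.01815522]), 'grip_width': 0.08536988602717223}
scene {'fx': 442.755446266575, 'fy': 442.755446266575, 'cx': 313.93289209943794, 'cy': 191.90640864172454, 'k1': -0.0711608666775333, 'origin': array([0.97883147, 0.57597473, 1.18103803]), 'orientation': array([[-0.88538641, -0.36494312,  0.2879365 ],
       [ 0.46462277, -0.71434995,  0.52328752],
       [ 0.01471725,  0.59709351,  0.80203662]])}
side {'fx': 380.8390753187607, 'fy': 380.8390753187607, 'cx': 319.9459908577259, 'cy': 201.48200204855758, 'k1': 0.022191626734960026, 'origin': array([0.35767775, 0.56977617, 0.65199795]), 'orientation': array([[-0.93839493,  0.19695021, -0.28394643],
       [-0.34554489, -0.52599922,  0.77712518],
       [ 0.00369936,  0.82736656,  0.56165014]])}
wrist {'fx': 323.3856093968543, 'fy': 323.3856093968543, 'cx': 320.580325782847, 'cy': 196.48508997577483, 'k1': -0.007783439100886791, 'origin': array([0.05770265, 0.55300754, 0.37362664]), 'orientation': array([[ 0.25381656, -0.91431016, -0.31561699],
       [ 0.96725087,  0.23934874,  0.08448629],
       [-0.00170415, -0.32672483,  0.94511797]])}
```

View pics/scene0.png

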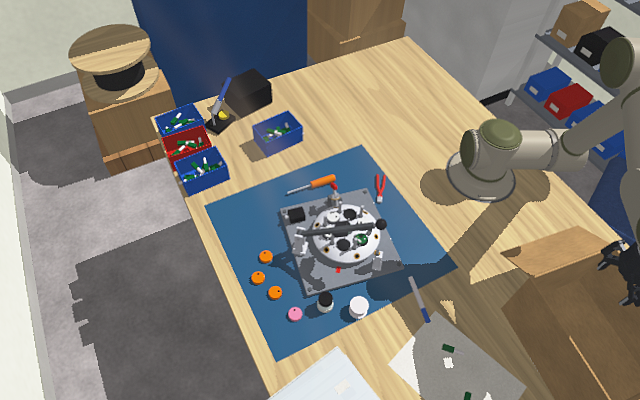

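View pics/side0.png

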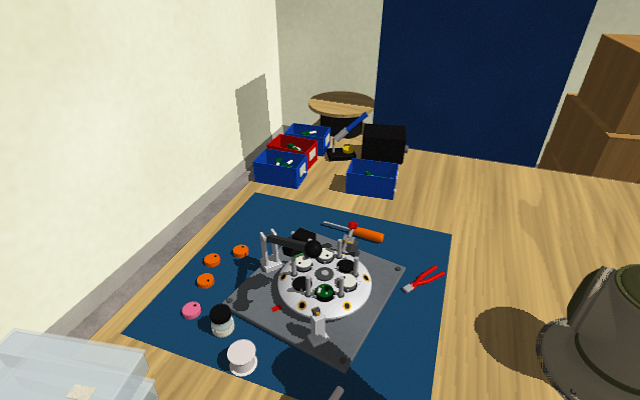

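View pics/wrist0.png

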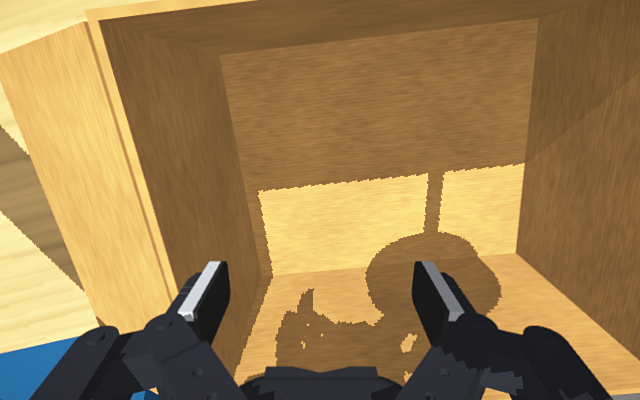

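The start pose is above an open carton. The fixture sits near scene (340,235) and side (322,285), and I'll enlarge those.

Run:
```python
import cv2
a=cv2.imread("pics/scene0.png")[165:325,240:440];cv2.imwrite("pics/s0z.png",cv2.resize(a,None,fx=3.7,fy=3.7,interpolation=cv2.INTER_CUBIC))
a=cv2.imread("pics/side0.png")[205:375,215:455];cv2.imwrite("pics/d0z.png",cv2.resize(a,None,fx=3.3,fy=3.3,interpolation=cv2.INTER_CUBIC))
```

```text
(no output)
```

View pics/s0z.png

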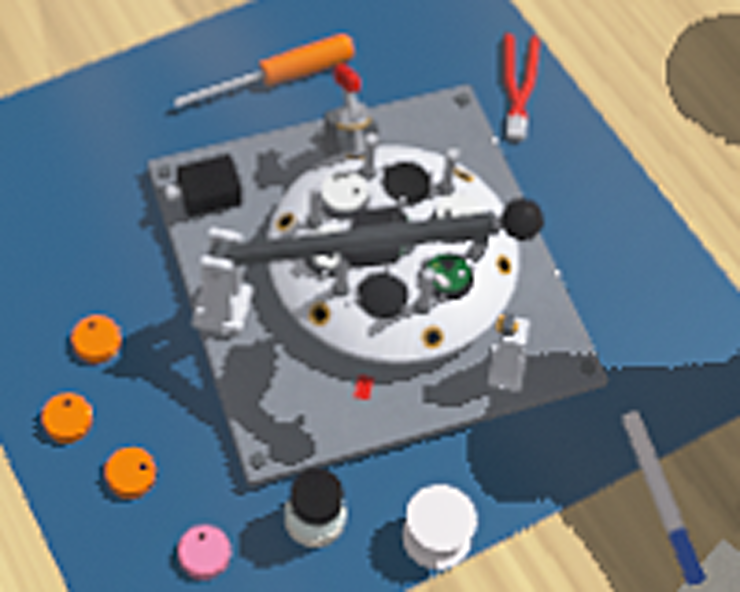

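View pics/d0z.png

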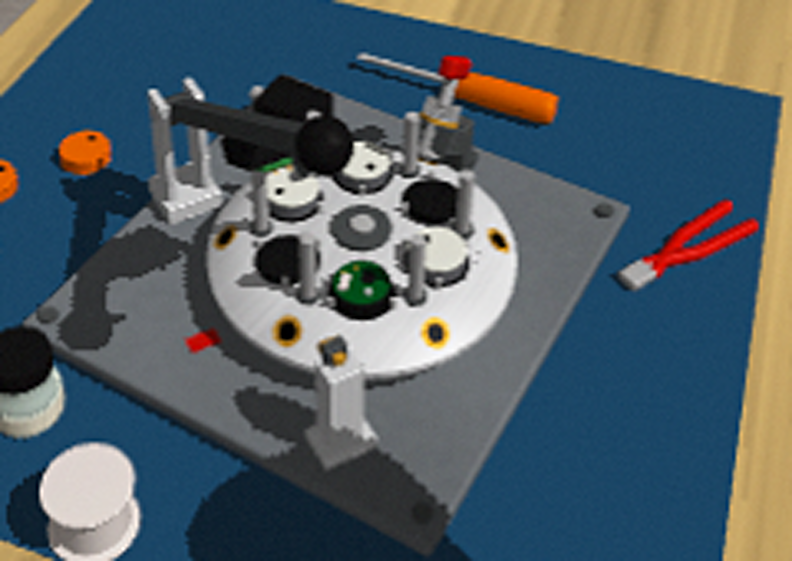

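```bash
cat > h.py <<'E'
import numpy as np, cv2
from scipy.optimize import least_squares
def ray(cm,uv):
    K=np.array([[cm['fx'],0,cm['cx']],[0,cm['fy'],cm['cy']],[0,0,1]])
    p=cv2.undistortPoints(np.array([[uv]],float),K,np.array([cm['k1'],0,0,0,0.]))[0,0]
    d=cm['orientation']@np.array([p[0],-p[1],-1]); return cm['origin'],d/np.linalg.norm(d)
def plane(cm,uv,z):
    o,d=ray(cm,uv); return o+d*(z-o[2])/d[2]
def tri(obs):
    A=0;b=0
    for cm,uv in obs:
        o,d=ray(cm,uv);P=np.eye(3)-np.outer(d,d);A=A+P;b=b+P@o
    x=np.linalg.solve(A,b)
    return x,[np.linalg.norm(np.cross(x-ray(c,u)[0],ray(c,u)[1])) for c,u in obs]
def proj(cm,X):
    p=cm['orientation'].T@(np.asarray(X,float)-cm['origin']); a,b=p[0]/-p[2],-p[1]/-p[2]
    f=1+cm['k1']*(a*a+b*b); return np.array([cm['fx']*a*f+cm['cx'],cm['fy']*b*f+cm['cy']])
def blobs(img,lo,hi,roi=None,amin=5):
    h=cv2.cvtColor(img,cv2.COLOR_BGR2HSV);m=cv2.inRange(h,np.array(lo),np.array(hi))
    if roi: k=np.zeros_like(m);x0,y0,x1,y1=roi;k[y0:y1,x0:x1]=255;m&=k
    n,l,s,c=cv2.connectedComponentsWithStats(m)
    return [(c[i].round(1).tolist(),s[i].tolist()) for i in range(1,n) if s[i,4]>=amin]
E
python3 - <<'E'
from h import *
from rig import env
cs,cd=env.camera_model("scene"),env.camera_model("side")
a=cv2.imread("pics/scene0.png");b=cv2.imread("pics/side0.png")
R1=(280,170,420,310);R2=(215,205,420,375)
for n,i,r in(("scene",a,R1),("side",b,R2)):
    print(n,"gold",[x[0]+[x[1][4]] for x in blobs(i,(12,120,80),(30,255,255),r,3)])
    print("red",[x[0]+x[1] for x in blobs(i,(0,170,80),(6,255,255),r,3)])
    print("green",[x[0]+[x[1][4]] for x in blobs(i,(45,100,30),(85,255,255),r,5)])
# ball: zoom coords -> px
bs=(240+522/3.7,165+218/3.7);bd=(215+325/3.3,205+147/3.3)
print("ball",tri([(cs,bs),(cd,bd)]))
# plate corners (screws) on plate
for uv in [(462,98),(588,368),(257,460),(164,173)]: print(plane(cs,(240+uv[0]/3.7,165+uv[1]/3.7),0.012))
E
```

```text
scene gold [[323.8, 180.2, 138], [315.3, 225.7, 3], [376.3, 237.0, 7], [326.1, 249.8, 14], [374.7, 251.8, 6], [356.5, 255.8, 13], [280.0, 292.0, 7]]
red [[380.1, 184.8, 377, 175, 8, 21, 77], [333.2, 185.6, 331, 182, 6, 8, 29], [337.9, 269.6, 336, 267, 4, 6, 19]]
green [[361.7, 238.2, 58]]
side gold [[224.6, 215.2, 321], [385.4, 211.9, 1126], [368.7, 234.0, 257], [348.2, 241.6, 18], [240.2, 250.5, 143], [216.6, 259.3, 47], [283.3, 277.0, 11], [365.0, 277.3, 12], [301.5, 305.1, 37], [346.4, 305.4, 43], [317.2, 313.2, 13], [220.0, 372.5, 49]]
red [[352.4, 225.0, 349, 222, 8, 7, 51], [415.9, 282.5, 410, 276, 10, 13, 51], [276.0, 307.8, 272, 305, 10, 7, 42]]
green [[298.0, 254.5, 24], [324.3, 290.7, 136]]
ball (array([0.531936  , 0.12352252, 0.23005959]), [np.float64(0.00021203485601929887), np.float64(0.0002120348560191231)])
[ 0.40843085 -0.11171185  0.012     ]
[0.45964562 0.16423814 0.012     ]
[0.73053222 0.11253261 0.012     ]
[ 0.67969672 -0.15989209  0.012     ]
```

Run:
```python
from h import *
from rig import env
cs,cd=env.camera_model("scene"),env.camera_model("side")
S=[((376.3,237),210-60),((326.1,249.8),30),((356.5,255.8),90)]
# assign by rough angles
D=[((283.3,277.0),None),((365,277.3),None),((301.5,305.1),None),((346.4,305.4),None)]
c0=np.array([.57,0.0]);th0=-np.deg2rad(10.6)
obs=[]
for cm,L in((cs,S),(cd,D)):
    for uv,_ in L:
        p=plane(cm,uv,.0496)[:2]-c0; a=np.degrees(np.arctan2(p[1],p[0])-th0); k=round((a-30)/60)*60+30
        print(uv,p,np.hypot(*p),a,k); obs.append((cm,uv,k))
def f(x):
    r=[]
    for cm,uv,k in obs:
        a=np.deg2rad(k)+x[2]; X=[x[0]+x[3]*np.cos(a),x[1]+x[3]*np.sin(a),.1128-.7*x[3] if 0 else .058-(x[3]-.078)*.7]
        r+=list(proj(cm,X)-uv)
    return r
s=least_squares(f,[*c0,th0,.09],loss='soft_l1');print(s.x,np.degrees(s.x[2]),np.round(s.fun,1) )
x=s.x;Rz=lambda a:np.array([[np.cos(a),-np.sin(a)],[np.sin(a),np.cos(a)]])
for n,p in(("workplace",.055*np.array([.5,.866])),("grip",[0,-.13]),("open",.055*np.array([-.5,.866]))): print(n,x[:2]+Rz(x[2])@p)
print("redgrip",tri([(cs,(333.2,185.6)),(cd,(352.4,225.0))]))
print("green",plane(cd,(324.3,290.7),.069),plane(cs,(361.7,238.2),.069))
for e in((345,192),(320,260),(485,240)): print(plane(cs,(240+e[0]/3.7,165+e[1]/3.7),.071))
```

```text
(376.3, 237) [-0.08489641  0.07027123] 0.11020638157781232 150.98445137908655 150
(326.1, 249.8) [0.06865839 0.03973794] 0.07932893061565464 40.661298002302 30
(356.5, 255.8) [4.06680528e-05 9.73453714e-02] 0.09734537987952854 100.5760634982478 90
(283.3, 277.0) [0.06579652 0.03888861] 0.07642974999544036 41.18493876295013 30
(365, 277.3) [-0.10117642 -0.02235548] 0.10361677234399864 -156.94037733010148 -150
(301.5, 305.1) [-0.00107679  0.09681915] 0.09682513882218531 101.23720101499347 90
(346.4, 305.4) [-0.08581021  0.06611077] 0.1083237144060653 152.9882612575624 150
[ 0.5527949   0.00888526 -0.18055428  0.08975962] -10.34499810140786 [-0.4 -1.   0.3 -0.4  0.3 -0.2 -0.7 -0.2  0.1  0.3 -0.1  0.1 -0.2  0.2]
workplace [0.58840102 0.0508027 ]
grip [ 0.52945017 -0.1190015 ]
open [0.53429509 0.06067931]
redgrip (array([ 0.52885848, -0.12028945,  0.10578792]), [np.float64(0.00024861296670129876), np.float64(0.0002486129667013847)])
green [0.53303205 0.06181499 0.069     ] [0.53375722 0.06276335 0.069     ]
[ 0.57213664 -0.03904358  0.071     ]
[0.62098159 0.0080284  0.071     ]
[0.49504218 0.05203761 0.071     ]
```

```bash
python3 -m jog '[[1,-0.05,0,0,0],[1,-0.1,0,0,0],[1,-0.15,0,0,0],[1,-0.2,0,0,0],[1,-0.2,0,0,0],[1,-0.2,-0.05,-0.05,0.15],[1,-0.2,-0.1,-0.1,0.3],[1,-0.2,-0.15,-0.15,0.45],[1,-0.2,-0.2,-0.2,0.6],[1,-0.2,-0.25,-0.25,0.75],[1,-0.2,-0.3,-0.3,0.9],[1,-0.2,-0.35,-0.35,1.05],[1,-0.2,-0.4,-0.4,1.2],[1,-0.2,-0.45,-0.45,1.35],[1,-0.2,-0.5,-0.5,1.494],[1,-0.17,-0.537,-0.52,1.494],[1,-0.13,-0.537,-0.52,1.494],[1,-0.09,-0.537,-0.52,1.494],[1,-0.05,-0.537,-0.52,1.494],[1,-0.05,-0.537,-0.52,1.494]]'
python3 - <<'E'
from h import *
from rig import env
s=env.observe();print(s['time_s'],s['position'],s['tool_rot'].round(3),s['q'].round(1),s['ft_force'])
np.save("cw1.npy",env.camera_model("wrist"),allow_pickle=True)
cv2.imwrite("pics/w1.png",env.get_image("wrist")[:,:,::-1])
E
```

```text
time_s: 2.15
position: [0.5081, -0.0794, 0.3276]
tool_rot: [[-0.0, 0.18, 0.984], [0.0, 0.984, -0.18], [-1.0, 0.0, -0.0]]
ft_force: [1.2, 0.4, 0.2]
grip_width: 0.0855
2.15 [ 0.50814776 -0.07938834  0.32757284] [[-0.     0.18   0.984]
 [ 0.     0.984 -0.18 ]
 [-1.     0.    -0.   ]] [-22.1  15.5  70.3   0.   94.3 -11.7] [1.20026654 0.41004344 0.23214346]
```

View pics/w1.png

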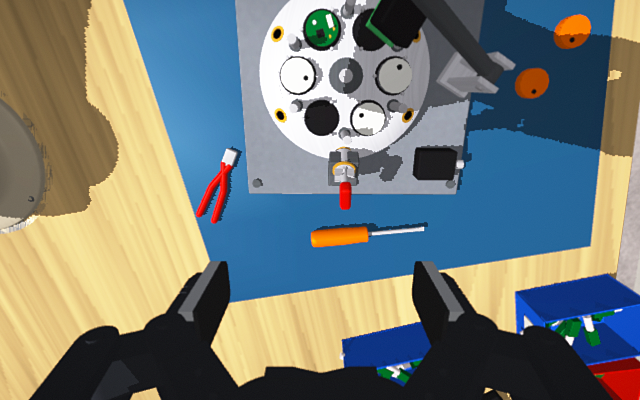

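The scene is clear in this view. The red bar lies at about (345,196), its length radial, so the current jaw direction fits. The open unit is at (322,28) and the work-place nest is empty at about (370,30). Next I settle and measure the bar more closely.

```bash
python3 -m jog '[[1,0,0,0,0],[1,0,0,0,0],[1,0,0,0,0]]'
python3 - <<'E'
from h import *
from rig import env
s=env.observe();print(s['time_s'],s['position'])
cm=env.camera_model("wrist");im=env.get_image("wrist")[:,:,::-1].copy()
cv2.imwrite("pics/w2.png",im)
for b in blobs(im,(0,170,60),(6,255,255),None,20):
    p=plane(cm,b[0],.107);print(b,p)
c=np.array([.5528,.0089]);g=[0.52945017,-0.1190015,.107]
print(proj(cm,g))
E
```

```text
time_s: 2.5
position: [0.5076, -0.077, 0.3307]
tool_rot: [[0.002, 0.178, 0.984], [-0.001, 0.984, -0.178], [-1.0, -0.0, 0.003]]
ft_force: [-1.4, -0.4, -0.4]
grip_width: 0.0853
2.5 [ 0.50762907 -0.07700078  0.33066803]
([216.5, 192.6], [198, 163, 35, 60, 619]) [ 0.38412254 -0.08879122  0.107     ]
([344.8, 195.5], [340, 183, 11, 27, 264]) [ 0.528715  -0.1185734  0.107    ]
([618.7, 377.4], [587, 358, 53, 42, 1509]) [ 0.87757108 -0.46573221  0.107     ]
[345.4869288  195.73786902]
```

View pics/w2.png

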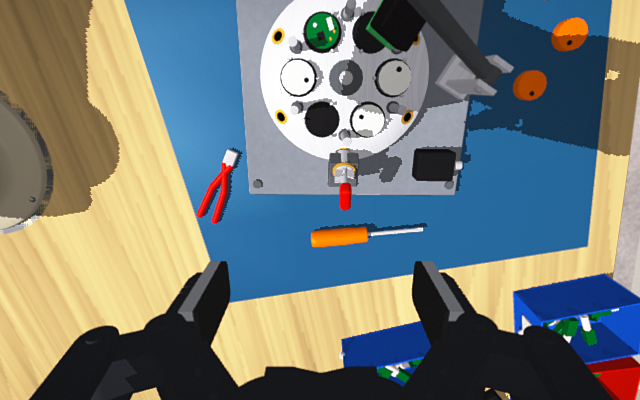

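```bash
python3 -m jog '[[0.2,0.03,-0.02,0.015,0],[0,0.07,-0.0375,0.0286,0],[0,0.12,-0.0375,0.0286,0],[0,0.17,-0.0375,0.0286,0],[0,0.17,-0.0375,0.0286,0],[0,0.17,-0.0375,0.0286,0]]' 30
python3 - <<'E'
from h import *
from rig import env
s=env.observe();print(s['time_s'],s['position'])
cm=env.camera_model("wrist");im=env.get_image("wrist")[:,:,::-1].copy()
cv2.imwrite("pics/w3.png",im)
for b in blobs(im,(0,170,60),(6,255,255),None,20):
    p=plane(cm,b[0],.107);print(b,p)
E
```

```text
time_s: 3.15
position: [0.5299, -0.1196, 0.1612]
tool_rot: [[0.002, 0.178, 0.984], [-0.001, 0.984, -0.178], [-1.0, -0.0, 0.002]]
ft_force: [0.1, -0.5, 1.0]
grip_width: 0.043
3.15 [ 0.52985181 -0.1196433   0.16120549]
([127.6, 211.4], [100, 165, 51, 92, 1685]) [ 0.4158275  -0.08777621  0.107     ]
([318.7, 226.4], [308, 204, 22, 47, 905]) [ 0.52882454 -0.11838322  0.107     ]
```

View pics/w3.png

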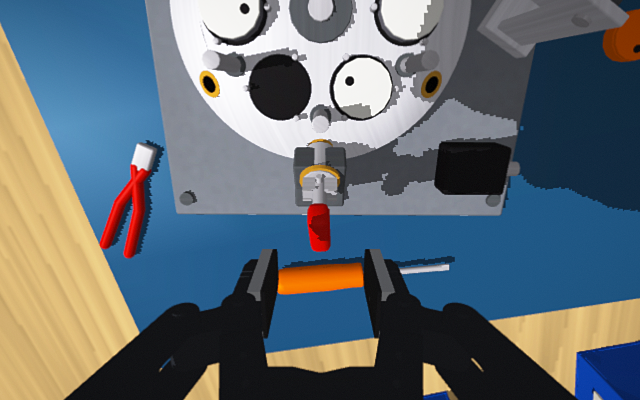

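The bar at (319,226) is centred between the jaws at about (320,290). I lower and grip.

```bash
python3 -m jog '[[0,0.03,0,0,0],[0,0.055,0,0,0],[0,0.055,0,0,0],[-1,0.055,0,0,0],[-1,0.055,0,0,0],[-1,0.055,0,0,0],[-1,0.055,0,0,0],[-1,0.055,0,0,0]]' 40
python3 - <<'E'
from h import *
from rig import env
cm=env.camera_model("wrist");im=env.get_image("wrist")[:,:,::-1].copy()
cv2.imwrite("pics/w4.png",im)
E
```

```text
time_s: 4.0
position: [0.5296, -0.1202, 0.1067]
tool_rot: [[0.002, 0.179, 0.984], [-0.002, 0.984, -0.179], [-1.0, -0.001, 0.003]]
ft_force: [-4.2, -0.0, 8.2]
grip_width: 0.0121
```

View pics/w4.png

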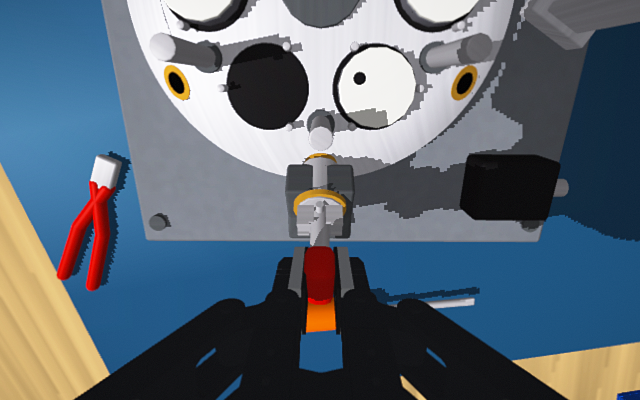

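```bash
python3 -m jog '[[-1,-0.004,-0.0025,0,0],[-1,-0.008,-0.005,0,0],[-1,-0.0115,-0.0078,0,0],[-1,-0.0115,-0.0078,0,0],[-1,-0.0115,-0.0078,0,0]]' 40
python3 - <<'E'
from h import *
from rig import env
cm=env.camera_model("wrist");im=env.get_image("wrist")[:,:,::-1].copy()
cv2.imwrite("pics/w5.png",im[100:350,200:450].repeat(2,0).repeat(2,1))
E
```

```text
time_s: 4.55
position: [0.528, -0.1266, 0.116]
tool_rot: [[0.001, 0.179, 0.984], [0.002, 0.984, -0.179], [-1.0, 0.002, 0.0]]
ft_force: [2.9, 7.0, -6.2]
grip_width: 0.0121
```

View pics/w5.png

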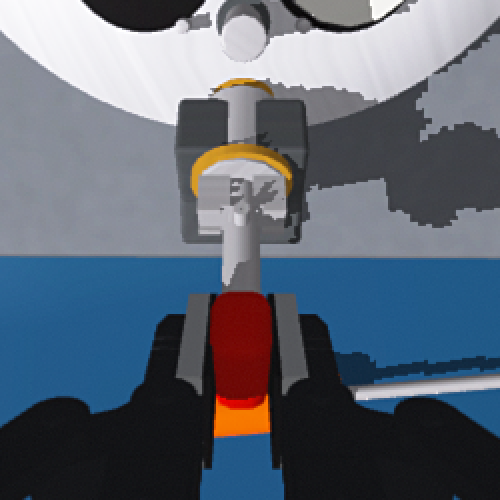

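```bash
python3 -m jog '[[-1,-0.0022,-0.0015,0,0],[-1,-0.0022,-0.0015,0,0],[-1,-0.0022,-0.0015,0,-0.1],[-1,-0.0022,-0.0015,0,-0.2],[-1,-0.0022,-0.0015,0,-0.3],[-1,-0.0022,-0.0015,0,-0.4],[-1,-0.0022,-0.0015,0,-0.5],[-1,-0.0022,-0.0015,0,-0.6],[-1,-0.0022,-0.0015,0,-0.6]]' 40
python3 - <<'E'
from h import *
from rig import env
cm=env.camera_model("wrist");im=env.get_image("wrist")[:,:,::-1].copy()
cv2.imwrite("pics/w6.png",im[100:350,200:450].repeat(2,0).repeat(2,1))
print(env.observe()['wrist_torque'])
E
```

```text
time_s: 5.5
position: [0.5305, -0.129, 0.1192]
tool_rot: [[0.009, -0.408, 0.913], [0.0, 0.913, 0.408], [-1.0, -0.004, 0.008]]
ft_force: [9.1, 5.4, -8.1]
grip_width: 0.0123
[ 0.85193896 -3.05287492 -1.02300729]
```

View pics/w6.png

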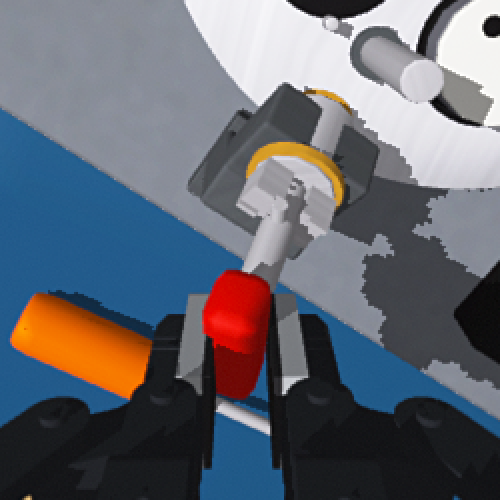

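```bash
python3 -m jog '[[-1,0,0,0,-0.1],[-1,0,0,0,-0.2],[-1,0,0,0,-0.3],[-1,0,0,0,-0.4],[-1,0,0,0,-0.5],[-1,0,0,0,-0.6],[-1,0,0,0,-0.7],[-1,0,0,0,-0.8],[-1,0,0,0,-0.8]]' 40
python3 - <<'E'
from h import *
from rig import env
cm=env.camera_model("wrist");im=env.get_image("wrist")[:,:,::-1].copy()
cv2.imwrite("pics/w7.png",im[100:350,200:450].repeat(2,0).repeat(2,1))
print(env.observe()['wrist_torque'])
cv2.imwrite("pics/side7.png",env.get_image("side")[205:305,280:420,::-1].repeat(5,0).repeat(5,1))
E
```

```text
time_s: 6.45
position: [0.5331, -0.1283, 0.1219]
tool_rot: [[0.017, -0.94, 0.342], [-0.0, 0.342, 0.94], [-1.0, -0.016, 0.006]]
ft_force: [24.1, 14.7, 13.3]
grip_width: 0.0125
[ 2.87612521 -4.13817917 -0.55060107]
```

View pics/w7.png

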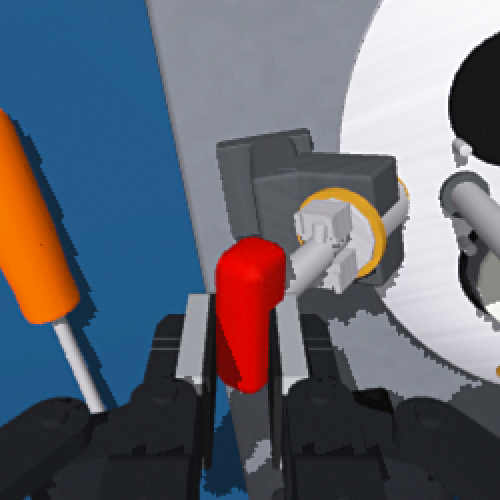

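View pics/side7.png

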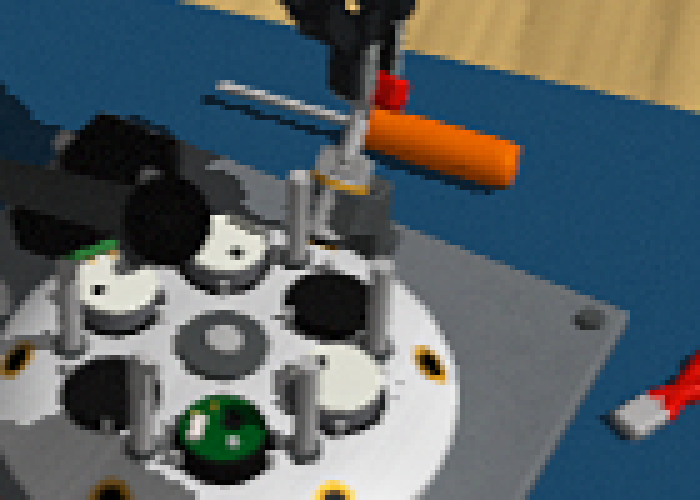

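```bash
python3 -m jog '[[-1,0,0,0,-0.06],[-1,0,0,0,-0.12],[-1,0,0,0,-0.12]]' 40
python3 - <<'E'
from h import *
from rig import env
s=env.observe();print(s['wrist_torque'])
cm=env.camera_model("wrist");im=env.get_image("wrist")[:,:,::-1].copy()
cv2.imwrite("pics/w8.png",im[100:350,200:450].repeat(2,0).repeat(2,1))
E
```

```text
time_s: 6.85
position: [0.5355, -0.129, 0.1228]
tool_rot: [[0.024, -0.973, 0.23], [-0.002, 0.23, 0.973], [-1.0, -0.024, 0.004]]
ft_force: [28.9, 15.9, 8.9]
grip_width: 0.0123
[ 2.94614462 -5.47578853 -0.97607439]
```

View pics/w8.png

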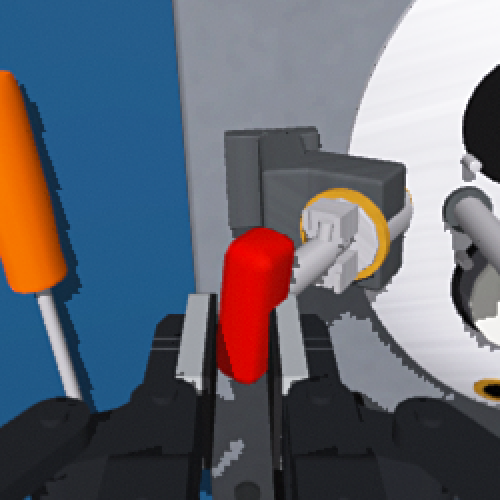

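```bash
python3 -m jog '[[-1,0.002,0.003,0,0.04],[-0.6,0.002,0.003,0,0.04],[-0.4,0.002,0.003,0,0.04],[-0.2,0.002,0.003,0,0.04],[-0.2,0.002,0.003,0,0.04]]' 20
python3 - <<'E'
from h import *
from rig import env
s=env.observe();print(s['wrist_torque'])
cm=env.camera_model("wrist");im=env.get_image("wrist")[:,:,::-1].copy()
cv2.imwrite("pics/w9.png",im[100:350,200:450].repeat(2,0).repeat(2,1))
cv2.imwrite("pics/side9.png",env.get_image("side")[205:305,280:420,::-1].repeat(5,0).repeat(5,1))
E
```

```text
time_s: 7.4
position: [0.5249, -0.1287, 0.1167]
tool_rot: [[0.001, -0.964, 0.267], [-0.001, 0.267, 0.964], [-1.0, -0.001, -0.001]]
ft_force: [0.2, 1.2, 1.5]
grip_width: 0.0343
[ 0.14646895 -0.15910073 -0.0298535 ]
```

View pics/w9.png

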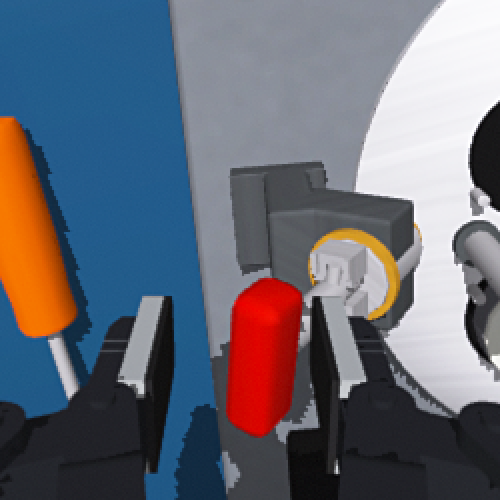

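View pics/side9.png

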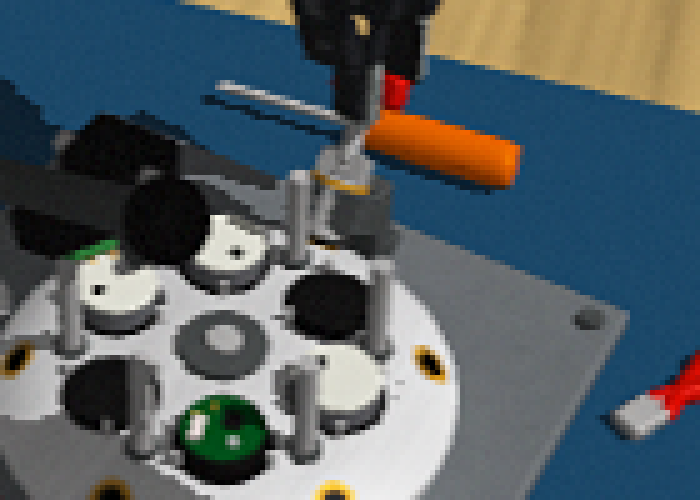

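```bash
python3 -m jog '[[0,-0.01,0,0,0],[0,-0.05,0,0,0],[0,-0.1,0,0,0],[0,-0.1,0,0,0],[0,-0.1,0,0,0]]'
python3 - <<'E'
from h import *
from rig import env
s=env.observe();print(s['position'],s['q'])
cm=env.camera_model("wrist");im=env.get_image("wrist")[:,:,::-1].copy()
cv2.imwrite("pics/w10.png",im)
for b in blobs(im,(0,170,60),(6,255,255),None,20):
    p=plane(cm,b[0],.114);print(b,p)
cs=env.camera_model("side");i2=env.get_image("side")[:,:,::-1]
b2=blobs(i2,(0,170,60),(6,255,255),(300,200,420,260),10);print(b2)
b1=[b for b in blobs(im,(0,170,60),(6,255,255),None,20)]
for b in b1: print(tri([(cm,b[0]),(cs,b2[0][0])]))
E
```

```text
time_s: 8.0
position: [0.5246, -0.1285, 0.2172]
tool_rot: [[0.002, -0.964, 0.268], [-0.001, 0.268, 0.964], [-1.0, -0.002, -0.001]]
ft_force: [-0.1, -0.7, -0.4]
grip_width: 0.0429
[ 0.52457801 -0.12846903  0.21716175] [-2.63195286e+01  2.20383322e+01  7.88296116e+01 -1.57370062e-02
  7.90059965e+01 -1.00794399e+02]
([325.6, 2.1], [319, 0, 12, 7, 50]) [ 0.39650125 -0.09021599  0.114     ]
([327.2, 203.4], [316, 180, 23, 49, 925]) [ 0.52718718 -0.12451358  0.114     ]
([551.2, 208.1], [548, 204, 8, 10, 25]) [0.57707776 0.04095495 0.114     ]
[([353.7, 221.5], [347, 217, 14, 10, 91])]
(array([ 0.46051656, -0.0759681 ,  0.17478722]), [np.float64(0.0543450323764488), np.float64(0.05434503237644884)])
(array([ 0.52722795, -0.12453138,  0.11373239]), [np.float64(5.337649852430792e-05), np.float64(5.33764985242648e-05)])
(array([ 0.5114879 , -0.01748346,  0.2031794 ]), [np.float64(0.012136769018704701), np.float64(0.012136769018704705)])
```

View pics/w10.png

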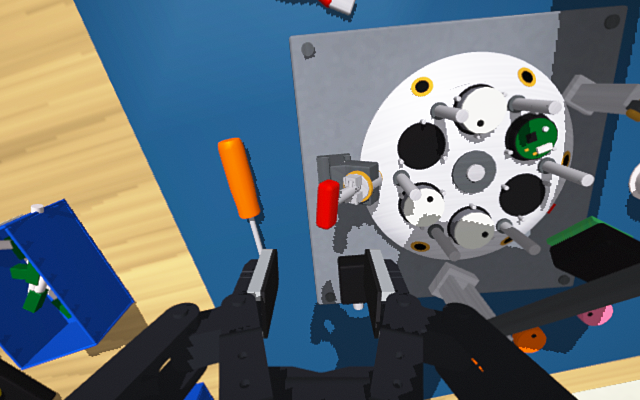

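The grip triangulates to z = 0.1137, which matches the cam rest, so step 1 stands. Next I go above pin4 with the jaws roughly tangential.

```bash
python3 -m jog '[[0,0,0,0.03,-0.13],[0,0,0.0036,0.0743,-0.27],[0,0.02,0.0036,0.0743,-0.41],[0,0.03,0.0036,0.0743,-0.55],[0,0.04,0.0036,0.0743,-0.69],[0,0.05,0.0036,0.0743,-0.83],[0,0.057,0.0036,0.0743,-0.963],[0,0.057,0.0036,0.0743,-0.963],[0,0.057,0.0036,0.0743,-0.963]]'
python3 - <<'E'
from h import *
from rig import env
s=env.observe();print(s['position'],s['q'])
cm=env.camera_model("wrist");im=env.get_image("wrist")[:,:,::-1].copy()
cv2.imwrite("pics/w11.png",im)
print(proj(cm,[.541,-.056,.108]),proj(cm,[.541,-.056,.058]),proj(cm,[.4906,-.0133,.108]))
E
```

```text
time_s: 9.0
position: [0.5407, -0.0557, 0.1584]
tool_rot: [[-0.002, -0.772, -0.635], [0.0, -0.635, 0.772], [-1.0, 0.001, 0.001]]
ft_force: [-0.4, -1.0, 0.7]
grip_width: 0.0427
[ 0.54072066 -0.05571228  0.15836499] [-1.83641297e+01  2.57451490e+01  8.33360683e+01 -4.56264314e-03
  7.10170668e+01 -1.47815034e+02]
[320.03950246 232.16747475] [320.00918392 203.69236959] [428.59026885 214.16499603]
```

View pics/w11.png

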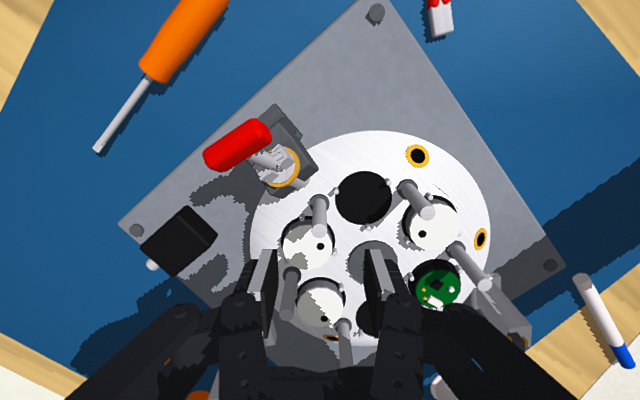

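Pin4's top appears at (318,228) against a predicted (320,232). I descend and grip it.

```bash
python3 -m jog '[[0,0.03,0,0,0],[0,0.0625,0,0,0],[0,0.0625,0,0,0],[-1,0.0625,0,0,0],[-1,0.0625,0,0,0],[-1,0.0625,0,0,0],[-1,0.0625,0,0,0]]' 40
python3 - <<'E'
from h import *
from rig import env
im=env.get_image("wrist")[:,:,::-1].copy()
cv2.imwrite("pics/w12.png",im)
import numpy as np
# arc rows in current tool axes
R=env.observe()['tool_rot'];th=np.deg2rad(-10.34)
P=lambda a:.066*np.array([np.cos(a+th),np.sin(a+th)])
for d in range(0,61,5):
    v=P(np.deg2rad(270-d))-P(np.deg2rad(270));print(d,(R[:2,1]@v).round(4),(R[:2,2]@v).round(4))
E
```

```text
time_s: 9.75
position: [0.5419, -0.056, 0.0982]
tool_rot: [[0.003, -0.77, -0.638], [-0.001, -0.638, 0.77], [-1.0, -0.002, -0.003]]
ft_force: [-0.5, -0.5, 7.3]
grip_width: 0.0081
0 0.0 0.0
5 0.0035 0.0046
10 0.0066 0.0094
15 0.0093 0.0145
20 0.0115 0.0198
25 0.0132 0.0253
30 0.0144 0.031
35 0.0152 0.0367
40 0.0155 0.0424
45 0.0152 0.0482
50 0.0145 0.0539
55 0.0132 0.0595
60 0.0115 0.065
```

View pics/w12.png

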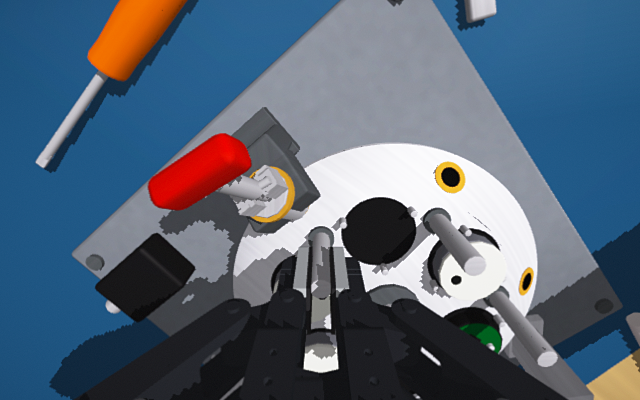

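```bash
python3 -m jog '[[-1,0,0.0017,0.0023,0],[-1,0,0.0035,0.0046,0],[-1,0,0.0066,0.0094,0],[-1,0,0.0093,0.0145,0],[-1,0,0.0115,0.0198,0],[-1,0,0.0132,0.0253,0],[-1,0,0.0144,0.031,0],[-1,0,0.0152,0.0367,0],[-1,0,0.0155,0.0424,0],[-1,0,0.0152,0.0482,0],[-1,0,0.0145,0.0539,0],[-1,0,0.0132,0.0595,0],[-1,0,0.0124,0.0623,0],[-1,0,0.0115,0.065,0],[-1,0,0.0115,0.065,0],[-1,0,0.0115,0.065,0]]' 40
python3 - <<'E'
from h import *
from rig import env
cm=env.camera_model("wrist");im=env.get_image("wrist")[:,:,::-1].copy()
cv2.imwrite("pics/w13.png",im)
cv2.imwrite("pics/side13.png",env.get_image("side")[:,:,::-1])
for b in blobs(im,(12,120,80),(30,255,255),None,20): print(b)
c=np.array([.5528,.0089]);th=np.deg2rad(-10.34)
for a in range(30,390,60):
    t=np.deg2rad(a)+th;print(a,proj(cm,[*(c+.0898*np.array([np.cos(t),np.sin(t)])),.0497]).round(1))
E
```

```text
time_s: 11.4
position: [0.491, -0.0135, 0.098]
tool_rot: [[0.002, -0.77, -0.638], [-0.001, -0.638, 0.77], [-1.0, -0.001, -0.003]]
ft_force: [-2.4, -3.3, 9.8]
grip_width: 0.0083
([38.2, 43.3], [0, 0, 97, 101, 5782])
([555.5, 7.8], [548, 0, 19, 22, 52])
([596.1, 7.2], [589, 1, 16, 14, 62])
([610.7, 7.7], [605, 0, 13, 15, 40])
([634.3, 5.8], [625, 0, 15, 18, 126])
([564.1, 6.4], [556, 3, 15, 8, 29])
([613.2, 28.5], [604, 16, 19, 28, 133])
([579.8, 24.9], [573, 18, 18, 15, 67])
([577.0, 34.0], [567, 23, 22, 25, 37])
([602.9, 45.7], [599, 40, 9, 12, 32])
([630.6, 48.8], [622, 41, 18, 17, 92])
([635.8, 62.4], [631, 55, 9, 15, 31])
([334.6, 197.1], [319, 182, 32, 31, 491])
([152.2, 219.5], [126, 189, 39, 56, 575])
([194.8, 227.1], [189, 220, 10, 16, 46])
([423.8, 292.8], [414, 284, 18, 23, 160])
([618.3, 355.0], [579, 305, 61, 95, 1945])
([155.7, 329.4], [150, 323, 15, 17, 63])
([565.8, 382.5], [538, 361, 49, 39, 675])
30 [250.9 409.1]
90 [369.2 394. ]
150 [422.8 298. ]
210 [335.8 198.3]
270 [187.4 222.9]
330 [159.5 335.9]
```

View pics/w13.png

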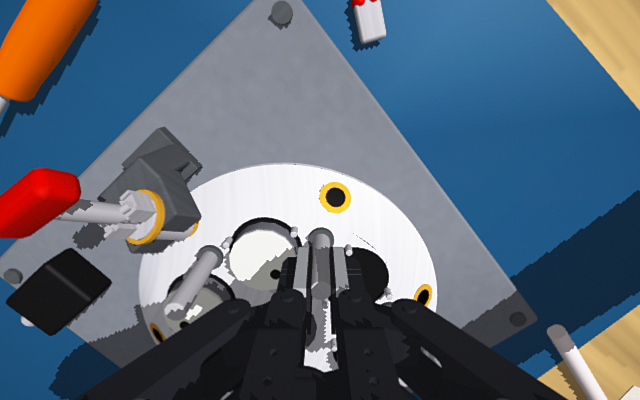

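View pics/side13.png

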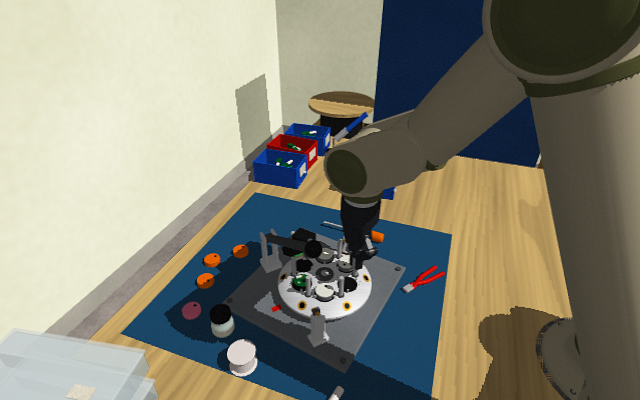

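Run:
```python
from h import *
i=cv2.imread("pics/side13.png")
print([x[0]+[x[1][4]] for x in blobs(i,(12,120,80),(30,255,255),(270,265,380,330),3)])
print([x[0]+[x[1][4]] for x in blobs(i,(45,100,30),(85,255,255),(270,240,380,330),3)])
```

```text
[[365.2, 278.1, 16], [281.6, 279.2, 5], [301.5, 305.2, 36], [346.3, 305.6, 45], [317.4, 313.5, 11]]
[[297.9, 254.5, 23], [299.8, 280.6, 97]]
```

Bushes in the side view sit within about 0.2 px of their starting stations, and the green board has moved to (300,281). I release the pin and go back to the plunger.

```bash
python3 -m jog '[[-0.7,0,0,0,0],[-0.4,0,0,0,0],[-0.2,0,0,0,0],[0,0,0,0,0],[0,-0.04,0,0,0],[0,-0.08,0,0,0],[0,-0.1,0.02,-0.04,0.14],[0,-0.1,0.0429,-0.08,0.28],[0,-0.09,0.0429,-0.1086,0.42],[0,-0.08,0.0429,-0.1086,0.56],[0,-0.07,0.0429,-0.1086,0.7],[0,-0.062,0.0429,-0.1086,0.84],[0,-0.062,0.0429,-0.1086,1.007],[0,-0.062,0.0429,-0.1086,1.007],[0,-0.062,0.0429,-0.1086,1.007]]' 40
python3 - <<'E'
from h import *
from rig import env
s=env.observe();print(s['position'])
cm=env.camera_model("wrist");im=env.get_image("wrist")[:,:,::-1].copy()
cv2.imwrite("pics/w14.png",im)
for b in blobs(im,(0,170,60),(6,255,255),(200,100,450,350),20):
    p=plane(cm,b[0],.114);print(b,p)
i=env.get_image("side")[:,:,::-1].copy()
print([x[0]+[x[1][4]] for x in blobs(i,(12,120,80),(30,255,255),(270,265,380,330),3)])
E
```

```text
time_s: 13.0
position: [0.527, -0.124, 0.1585]
tool_rot: [[0.0, -0.952, 0.307], [0.0, 0.307, 0.952], [-1.0, -0.0, 0.0]]
ft_force: [-0.2, 0.5, -0.8]
grip_width: 0.0429
[ 0.52696132 -0.12396359  0.15850815]
([320.6, 236.3], [307, 206, 28, 63, 1534]) [ 0.52713735 -0.12451106  0.114     ]
[[282.8, 276.8, 14], [365.2, 278.1, 16], [301.7, 305.1, 27], [346.3, 305.5, 44], [317.5, 313.5, 12]]
```

View pics/w14.png

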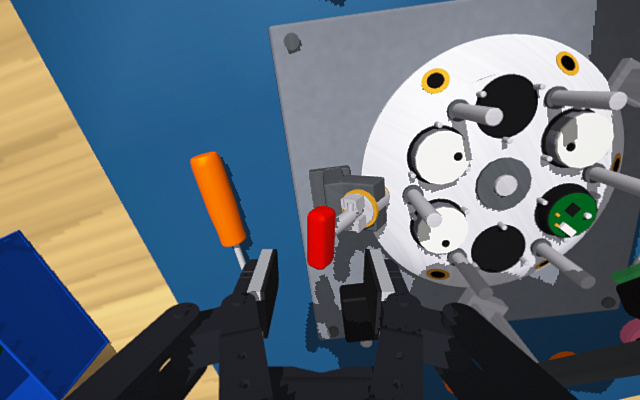

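```bash
python3 -m jog '[[-0.1,0.02,0,0,0],[-0.2,0.0425,0,0,0],[-0.2,0.0425,0,0,0],[-1,0.0425,0,0,0],[-1,0.0425,0,0,0],[-1,0.0425,0,0,0],[-1,0.0425,0,0,0]]' 40
python3 - <<'E'
from h import *
from rig import env
im=env.get_image("wrist")[:,:,::-1].copy()
cv2.imwrite("pics/w15.png",im[100:350,200:450].repeat(2,0).repeat(2,1))
print(env.observe()['wrist_torque'])
E
```

```text
time_s: 13.8
position: [0.5277, -0.1234, 0.118]
tool_rot: [[0.003, -0.951, 0.309], [0.001, 0.309, 0.951], [-1.0, -0.003, 0.002]]
ft_force: [-0.2, 4.5, 5.4]
grip_width: 0.0177
[ 1.51630631 -0.16150241 -0.0957217 ]
```

View pics/w15.png

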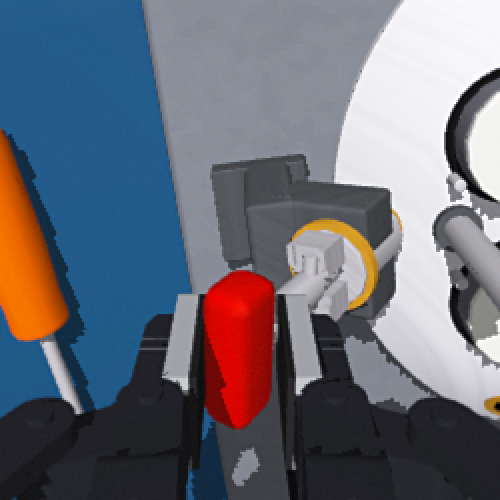

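```bash
python3 -m jog '[[-1,-0.002,-0.0002,-0.0015,0],[-1,-0.0055,-0.0005,-0.0035,0],[-1,-0.0055,-0.0005,-0.0035,0],[-1,-0.0055,-0.0005,-0.0035,0]]' 50
python3 - <<'E'
from h import *
from rig import env
cm=env.camera_model("wrist");im=env.get_image("wrist")[:,:,::-1].copy()
cv2.imwrite("pics/w16.png",im[100:350,200:450].repeat(2,0).repeat(2,1))
cs=env.camera_model("side");i2=env.get_image("side")[:,:,::-1]
print([(b,plane(cm,b[0],.114)) for b in blobs(im,(0,170,60),(6,255,255),(200,100,450,350),20)],blobs(i2,(0,170,60),(6,255,255),(300,200,420,260),3))
E
```

```text
time_s: 14.25
position: [0.5268, -0.1257, 0.1221]
tool_rot: [[0.002, -0.951, 0.31], [0.004, 0.31, 0.951], [-1.0, -0.001, 0.004]]
ft_force: [3.8, 9.0, -6.7]
grip_width: 0.0169
[(([318.8, 273.4], [301, 236, 36, 79, 2346]), array([ 0.528839  , -0.12769444,  0.114     ]))] [([358.8, 220.9], [357, 218, 5, 7, 32])]
```

View pics/w16.png

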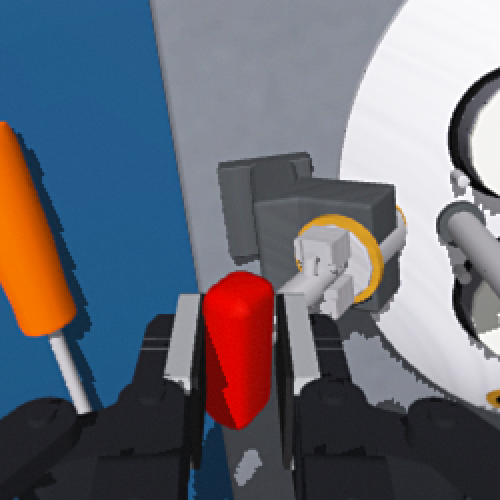

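```bash
python3 -m jog '[[-1,0,0,0,0.1],[-1,0,0,0,0.2],[-1,0,0,0,0.3],[-1,0,0,0,0.4],[-1,0,0,0,0.5],[-1,0,0,0,0.6],[-1,0,0,0,0.7],[-1,0,0,0,0.8],[-1,0,0,0,0.9],[-1,0,0,0,1.0],[-1,0,0,0,1.1],[-1,0,0,0,1.2],[-1,0,0,0,1.3],[-1,0,0,0,1.3]]' 50
python3 - <<'E'
from h import *
from rig import env
cm=env.camera_model("wrist");im=env.get_image("wrist")[:,:,::-1].copy()
cv2.imwrite("pics/w17.png",im[100:350,200:450].repeat(2,0).repeat(2,1))
print(env.observe()['wrist_torque'])
E
```

```text
time_s: 15.75
position: [0.5275, -0.1269, 0.1222]
tool_rot: [[0.003, 0.047, 0.999], [0.001, 0.999, -0.047], [-1.0, 0.001, 0.003]]
ft_force: [5.9, 3.6, -7.9]
grip_width: 0.0116
[ 0.79764083 -1.23949164 -0.1676545 ]
```

View pics/w17.png

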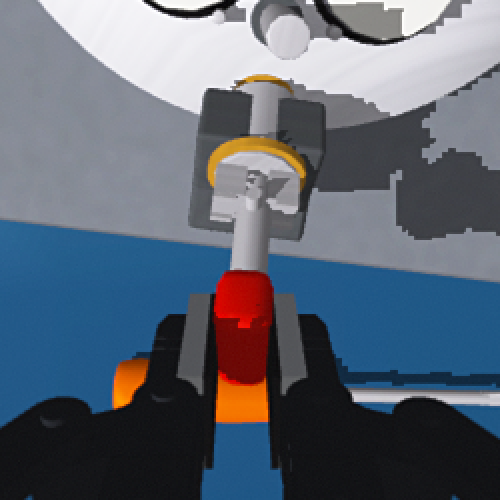

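```bash
python3 -m jog '[[-1,0,0,0,0.09],[-1,0,0,0,0.09],[-1,0.003,0.002,0,0.09],[-1,0.006,0.004,0,0.09],[-1,0.009,0.006,0,0.09],[-1,0.0105,0.007,0,0.09],[-1,0.0105,0.007,0,0.09]]' 40
python3 - <<'E'
from h import *
from rig import env
print(env.observe()['wrist_torque'])
E
python3 -m jog '[[-0.7,0,0,0,0],[-0.4,0,0,0,0],[-0.2,0,0,0,0],[-0.2,0,0,0,0],[0,0,0,0,0],[0,-0.02,0,0,0],[0,-0.06,0,0,0],[0,-0.06,0,0,0],[0,-0.06,0,0,0]]' 40
python3 - <<'E'
from h import *
from rig import env
s=env.observe();print(s['position'])
cm=env.camera_model("wrist");im=env.get_image("wrist")[:,:,::-1].copy()
cs=env.camera_model("side");i2=env.get_image("side")[:,:,::-1].copy()
cv2.imwrite("pics/w18.png",im)
b=blobs(im,(0,170,60),(6,255,255),(200,100,450,350),20);b2=blobs(i2,(0,170,60),(6,255,255),(300,200,420,260),3)
print(b,b2);print(tri([(cm,b[0][0]),(cs,b2[0][0])]))
print([x[0]+[x[1][4]] for x in blobs(i2,(12,120,80),(30,255,255),(270,265,380,330),3)])
E
```

```text
time_s: 16.5
position: [0.5286, -0.1219, 0.1141]
tool_rot: [[0.007, 0.133, 0.991], [-0.004, 0.991, -0.133], [-1.0, -0.003, 0.007]]
ft_force: [1.1, -4.2, 9.3]
grip_width: 0.0123
[-0.24586151 -0.30202208 -0.09435014]
time_s: 17.4
position: [0.5267, -0.1205, 0.1714]
tool_rot: [[0.001, 0.133, 0.991], [-0.001, 0.991, -0.133], [-1.0, -0.0, 0.001]]
ft_force: [-0.1, 0.7, 0.6]
grip_width: 0.0426
[ 0.52673069 -0.12048814  0.17143419]
[([323.7, 217.9], [314, 196, 21, 46, 835])] [([352.4, 225.0], [349, 222, 8, 7, 51])]
(array([ 0.5286017 , -0.11834258,  0.10739972]), [np.float64(0.0003920857536215582), np.float64(0.00039208575362154296)])
[[282.8, 276.8, 14], [365.2, 278.1, 16], [301.7, 305.5, 24], [346.3, 305.5, 44], [317.4, 313.5, 11]]
```

View pics/w18.png

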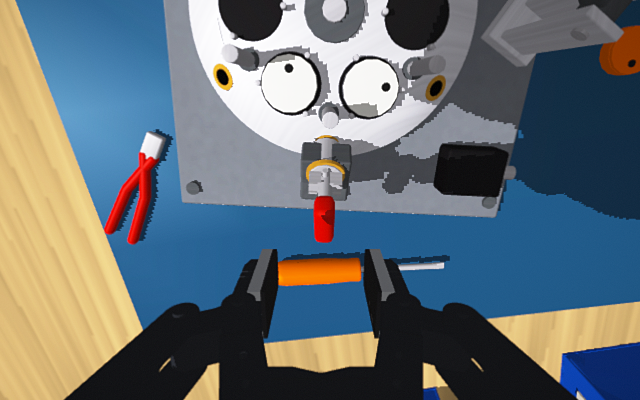

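The side-view blob of the red grip is identical to the start one, (352.4,225.0), so the pin is home. Next I locate the ball and the hinge.

Run:
```python
from h import *
from rig import env
a=env.get_image("scene")[:,:,::-1].copy();b=env.get_image("side")[:,:,::-1].copy()
cs,cd=env.camera_model("scene"),env.camera_model("side")
z1=cv2.resize(a[205:265,280:400],None,fx=6,fy=6,interpolation=cv2.INTER_CUBIC)
z2=cv2.resize(b[220:290,250:350],None,fx=6,fy=6,interpolation=cv2.INTER_CUBIC)
z1=cv2.copyMakeBorder(z1,0,0,0,0,cv2.BORDER_CONSTANT);cv2.imwrite("pics/sb.png",z1);cv2.imwrite("pics/db.png",z2)
print(plane(cs,(300.8,229.9),.1), proj(cs,[.664,-.046,.1]),proj(cd,[.664,-.046,.1]),proj(cd,[.5319,.1235,.230]),proj(cs,[.5319,.1235,.230]))
```

```text
[ 0.68718661 -0.02642648  0.1       ] [304.91432051 221.6662196 ] [286.56619243 233.01763493] [313.42373012 249.66403525] [381.09193836 223.83656861]
```

View pics/sb.png

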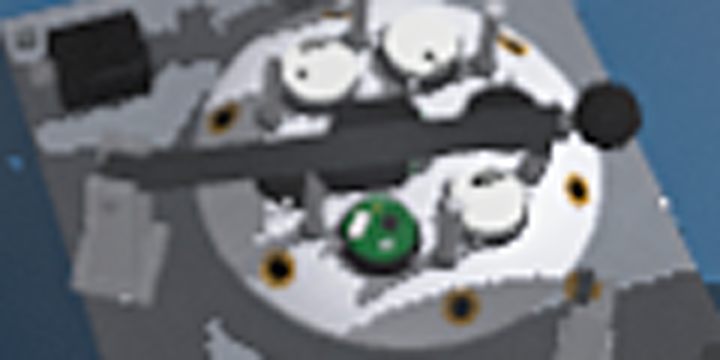

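View pics/db.png

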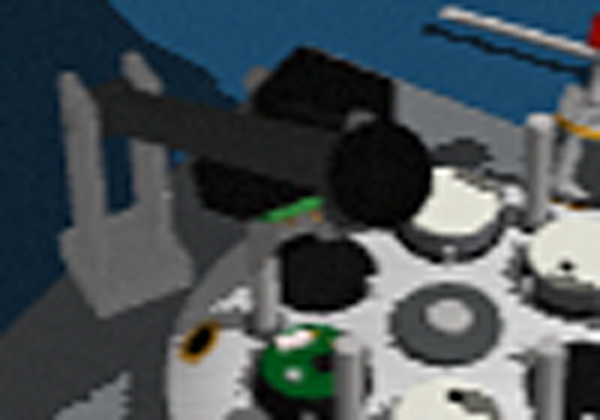

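Run:
```python
from h import *
from rig import env
cs,cd=env.camera_model("scene"),env.camera_model("side")
print(tri([(cs,(302,232)),(cd,(269,237.5))]))
B=np.array([.5319,.1235,.230])
for cm,uv in((cs,(301.5,232)),(cd,(269,237.5))):
    print(plane(cm,uv,.1), np.linalg.norm((plane(cm,uv,.1)-B)[:2]))
# pivot along arm bearing at 0.2149
for P in [plane(cs,(302,232),.1),plane(cd,(269,237.5),.1)]:
    d=(B-P)[:2];d/=np.linalg.norm(d);piv=B[:2]-.2149*d
    print("piv",piv,d,[ (a,(piv+.252*np.cos(.55-a)*d).round(4),round(.1+.252*np.sin(.55-a),4)) for a in(0,.1,.2,.3,.4,.5,.555)])
R=env.observe()['tool_rot'];print(R.round(3),env.observe()['position'])
```

```text
(array([ 0.69023585, -0.01287403,  0.10670337]), [np.float64(0.0019798893053654004), np.float64(0.0019798893053654815)])
[ 0.68856655 -0.01923817  0.1       ] 0.211940070366551
[ 0.69454878 -0.0174481   0.1       ] 0.21522312741586322
piv [ 0.69049753 -0.02151322] [-0.73800618  0.67479395] [(0, array([0.5319, 0.1235]), np.float64(0.2317)), (0.1, array([0.523 , 0.1316]), np.float64(0.2096)), (0.2, array([0.5158, 0.1382]), np.float64(0.1864)), (0.3, array([0.5103, 0.1432]), np.float64(0.1623)), (0.4, array([0.5066, 0.1466]), np.float64(0.1377)), (0.5, array([0.5048, 0.1483]), np.float64(0.1126)), (0.555, array([0.5045, 0.1485]), np.float64(0.0987))]
piv [ 0.69430459 -0.01723649] [-0.75572168  0.65489293] [(0, array([0.5319, 0.1235]), np.float64(0.2317)), (0.1, array([0.5228, 0.1314]), np.float64(0.2096)), (0.2, array([0.5154, 0.1378]), np.float64(0.1864)), (0.3, array([0.5098, 0.1427]), np.float64(0.1623)), (0.4, array([0.506 , 0.1459]), np.float64(0.1377)), (0.5, array([0.5041, 0.1476]), np.float64(0.1126)), (0.555, array([0.5039, 0.1478]), np.float64(0.0987))]
[[-0.002  0.134  0.991]
 [ 0.001  0.991 -0.134]
 [-1.     0.001 -0.002]] [ 0.52622724 -0.12031568  0.16993631]
```

```bash
python3 -m jog '[[0,-0.04,0,0,0],[-1,-0.08,0,0,0],[-1,-0.12,0,0,0],[-1,-0.16,0,0,0],[-1,-0.16,0.04,-0.005,0],[-1,-0.16,0.08,-0.01,0],[-1,-0.16,0.12,-0.015,0],[-1,-0.16,0.16,-0.02,0],[-1,-0.16,0.2,-0.025,0],[-1,-0.16,0.2424,-0.027,0],[-1,-0.145,0.2424,-0.027,0],[-1,-0.13,0.2424,-0.027,0],[-1,-0.13,0.2424,-0.027,0],[-1,-0.13,0.2424,-0.027,0]]' 40
python3 - <<'E'
from h import *
from rig import env
s=env.observe();print(s['position'],s['q'].round(1))
cm=env.camera_model("wrist");im=env.get_image("wrist")[:,:,::-1].copy()
cv2.imwrite("pics/w19.png",im);print(proj(cm,[.5319,.1235,.2310]))
E
```

```text
time_s: 19.0
position: [0.5323, 0.1232, 0.3008]
tool_rot: [[-0.001, 0.134, 0.991], [0.0, 0.991, -0.134], [-1.0, -0.0, -0.001]]
ft_force: [-0.4, 0.6, 0.4]
grip_width: 0.0001
[0.53232343 0.12322379 0.30082129] [ 0.6 19.6 68.6  0.  91.9  8.3]
[320.274844   217.77754792]
```

View pics/w19.png

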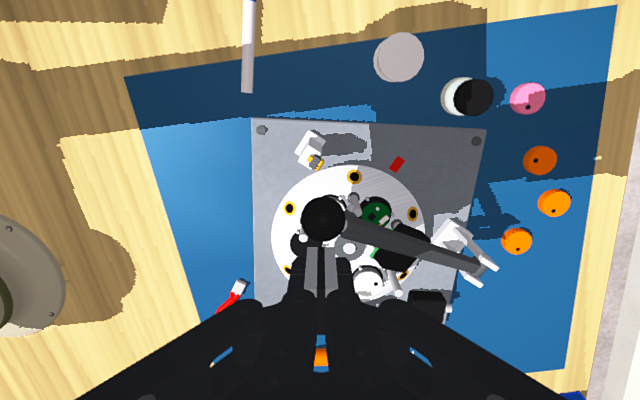

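```bash
python3 -m jog '[[-1,0.02,0,0,0],[-1,0.035,0,0,0],[-1,0.042,0,0,0],[-1,0.052,0.0035,-0.005,0],[-1,0.0622,0.0067,-0.01,0],[-1,0.074,0.0095,-0.014,0],[-1,0.0854,0.0122,-0.0181,0],[-1,0.0975,0.0145,-0.021,0],[-1,0.1095,0.0164,-0.0242,0],[-1,0.122,0.018,-0.0265,0],[-1,0.1341,0.0192,-0.0284,0],[-1,0.1341,0.0192,-0.0284,0]]' 40
python3 - <<'E'
from h import *
from rig import env
cm=env.camera_model("wrist");im=env.get_image("wrist")[:,:,::-1].copy()
cv2.imwrite("pics/w20.png",im)
cv2.imwrite("pics/side20.png",env.get_image("side")[200:360,220:420,::-1].repeat(4,0).repeat(4,1)[:600])
E
```

```text
time_s: 20.25
position: [0.5057, 0.1467, 0.1658]
tool_rot: [[-0.002, 0.133, 0.991], [0.0, 0.991, -0.133], [-1.0, -0.0, -0.002]]
ft_force: [-1.6, 0.8, 2.2]
grip_width: -0.0002
```

View pics/w20.png

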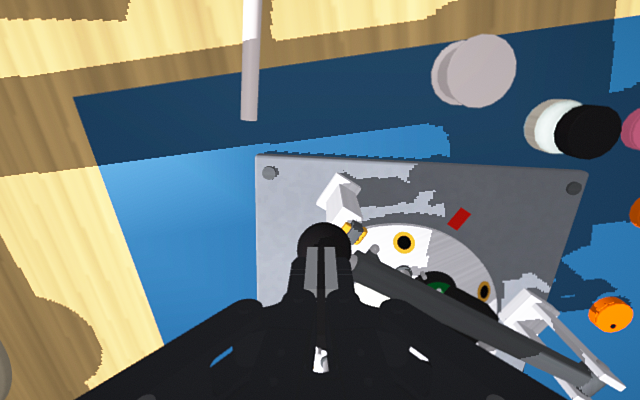

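View pics/side20.png

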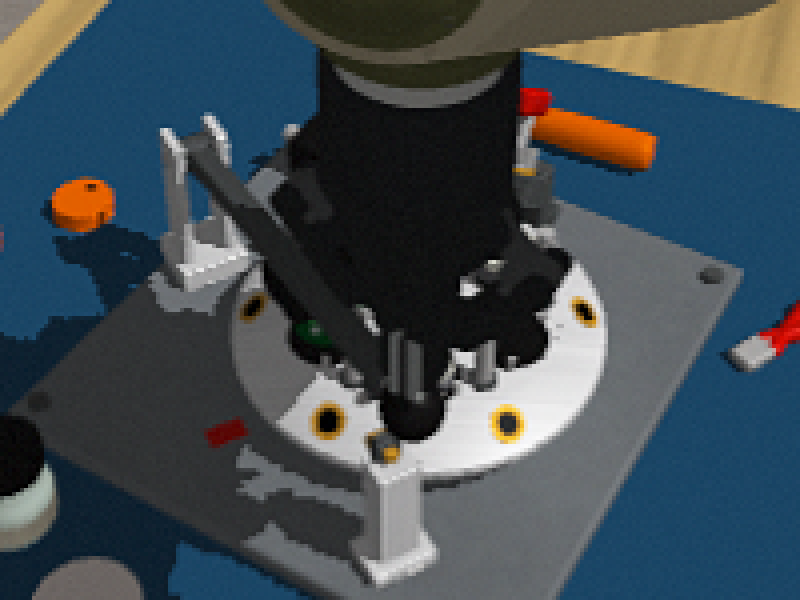

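Contact on the ball at (323,245) is good. I press through the detent.

```bash
python3 -m jog '[[-1,0.0125,0.0008,-0.0012,0],[-1,0.025,0.0013,-0.002,0],[-1,0.032,0.0014,-0.0022,0],[-1,0.036,0.0015,-0.0024,0],[-1,0.039,0.0015,-0.0024,0],[-1,0.041,0.0015,-0.0024,0],[-1,0.041,0.0015,-0.0024,0]]' 40
```

```text
time_s: 21.05
position: [0.5046, 0.1479, 0.1261]
tool_rot: [[0.0, 0.134, 0.991], [-0.0, 0.991, -0.134], [-1.0, -0.0, 0.0]]
ft_force: [-2.0, 0.5, 4.0]
grip_width: -0.0004
```

```bash
python3 -m jog '[[-1,0.002,0,0,0],[-1,0.002,0,0,0]]'
python3 -m jog '[[-1,-0.02,0,0,0],[-1,-0.06,0,0,0],[-1,-0.1,0,0,0],[-1,-0.14,0,0,0],[-1,-0.18,0,0,0],[-1,-0.18,-0.04,0,0],[-1,-0.18,-0.09,-0.04,0],[-1,-0.18,-0.14,-0.08,0],[-1,-0.18,-0.19,-0.12,0],[-1,-0.18,-0.24,-0.16,0],[-1,-0.18,-0.24,-0.16,0]]'
python3 - <<'E'
from h import *
from rig import env
s=env.observe();print(s['time_s'],s['position'])
for n in("side","scene"):
  im=env.get_image(n)[:,:,::-1].copy()
  cv2.imwrite(f"pics/{n}21.png",im)
cd=env.camera_model("side");cs=env.camera_model("scene")
for a in(.5,.55): print(proj(cd,[.5043,.148,.1+.252*np.sin(.55-a)]),proj(cs,[.5043,.148,.1+.252*np.sin(.55-a)]))
print(blobs(cv2.imread("pics/side21.png"),(0,170,60),(6,255,255),(300,200,420,260),3))
a=cv2.imread("pics/scene21.png")[165:325,240:440];cv2.imwrite("pics/s21z.png",cv2.resize(a,None,fx=3.7,fy=3.7,interpolation=cv2.INTER_CUBIC))
a=cv2.imread("pics/side21.png")[205:375,215:455];cv2.imwrite("pics/d21z.png",cv2.resize(a,None,fx=3.3,fy=3.3,interpolation=cv2.INTER_CUBIC))
E
```

```text
time_s: 21.25
position: [0.5047, 0.148, 0.1249]
tool_rot: [[0.001, 0.134, 0.991], [-0.0, 0.991, -0.134], [-1.0, 0.0, 0.001]]
ft_force: [-4.9, 0.4, 11.7]
grip_width: -0.0002
time_s: 22.35
position: [0.3167, -0.065, 0.3039]
tool_rot: [[0.0, 0.133, 0.991], [-0.001, 0.991, -0.133], [-1.0, -0.001, 0.001]]
ft_force: [0.3, -1.3, 0.0]
grip_width: 0.0
22.35 [ 0.31666519 -0.06501279  0.30390035]
[323.44031794 312.45524323] [388.4475892  249.56150498]
[323.37832753 317.1704761 ] [387.76344958 251.78701882]
[([352.4, 225.0], [349, 222, 8, 7, 51])]
```

View pics/s21z.png

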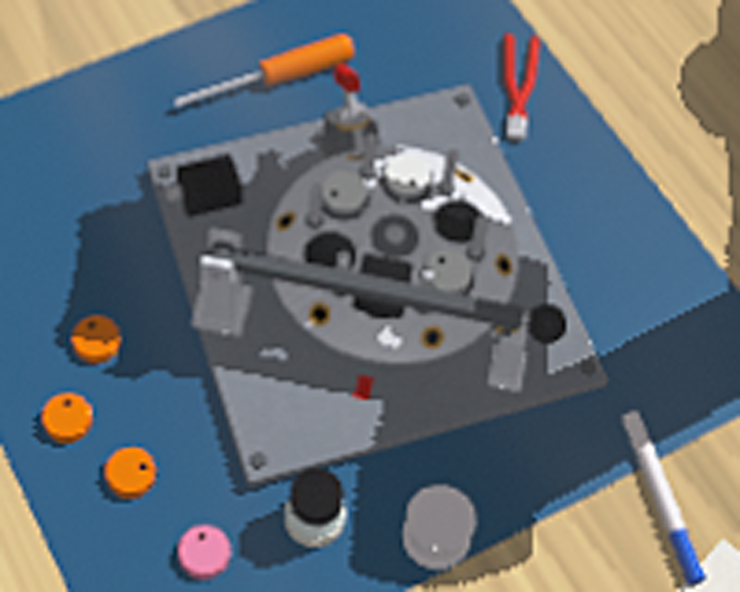

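View pics/d21z.png

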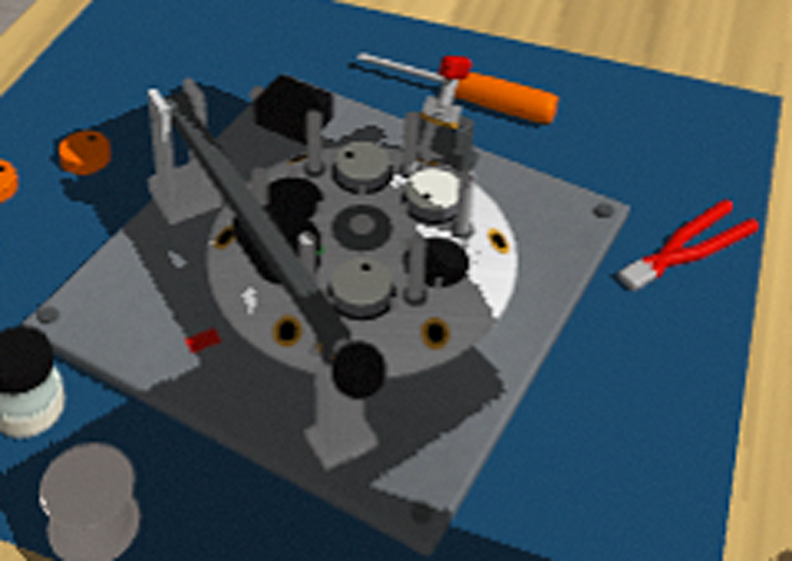

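The ball is at side (323.5,317.1), which is exactly the level position (323.4,317.2), and it stays there untouched. The plunger blob is unchanged at its home position and the bystanders are where they were. I hand the job in.

Run:
```python
from rig import env
print(env.close_job())
```

```text
the job is handed in; nothing more can be done
None
```

The open unit is under the probe head, the dial is locked and the probe arm is held down by its detent. I handed the job in at about 22.5 s; no verdict was reported.

**What I did**
- I pulled the plunger out and twisted it until it rested on its cam.
- I turned the dial 60° clockwise by pin4, then twisted the plunger back so its pin dropped home.
- I pressed the probe ball down through its detent and withdrew the arm.

**Last checks**
- **Plunger:** with the plunger out, the grip triangulated to 114 mm, which is its cam height. Afterwards its mark in the side view was identical to the one at the start, so the pin is home.
- **Dial:** the bushes sat within about 0.5 px of their starting stations in the side view.
- **Probe arm:** with nothing touching it, the ball is at (323.5, 317.1) px. Held level, it would be at (323.4, 317.2).
- **Units and bystanders:** all look undisturbed. In the last pictures the probe head mostly hides the open unit, so its place rests on the bush positions and the picture taken just before pressing.

While twisting the plunger out, the side load on the tool reached about 34 N and the tool drifted about 7 mm. Nothing came of it. No check failed or disagreed.

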